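Tighten and lock the sample wheel's slotted nut

TASK

Secure the spectrometer's sample wheel: turn the brass slotted nut clockwise until its white mark reaches the green arc, then a little further, without going past the arc's end, until a pair of its slots lines up with the cross hole in the spindle (a red line on the spindle's top shows its direction). Then push the orange-headed lock pin through slots and hole, from either side, until its collar is up against the nut, and let go. Leave the other things on the bench where they are.

Things in the scene. Friction and masses are not known exactly. Their poses are not given: they have to be found in the camera images.
- wheel: Sample wheel on its bearing housing, fixed to the bench, upright; it does not turn. Origin on its axis at bench height, z up. Grey housing 130 mm across, aluminium disc 200 mm across with eight sample windows, top 43 mm above the bench; on it, under the nut, a dark steel washer 92 mm across, top at 45 mm.
- arc (a point): Middle of the green arc painted flat on the washer, 31 to 45 mm from the wheel's axis. It spans 60 degrees about the axis: in the frame of wheel, from +0.618 rad (start) clockwise to -0.429 rad (end), angles anticlockwise from +x
- nut (a joint): Angle (rad) of the brass nut on the wheel's axis; grows as it turns CLOCKWISE seen from above (tightening); range 0 to 3.4; stays where it is left, turns stiffly (0.25 N m), does not rise or sink. In the frame of wheel, at value q the flats' outward normals (= slot directions) lie at -q + k*60 degrees, anticlockwise, k = 0..5. The white mark is in the green arc from q = 2.0 to 3.047
- nut_mark (a point): White mark on one corner of the nut: this point is on top of the nut, 22 mm from the axis, and turns with it; in the frame of wheel it lies at 2.618 - q rad for nut angle q
- slot_a (a point): Point on the nut's axis, 74.5 mm above the bench, turning with the nut; x along one of its three slot channels, z up. Nut: hexagon 50 mm across flats, 58 across corners, 45 to 83 mm above the bench; lower 24 mm solid, upper 14 mm cut by three straight channels 12 mm wide (six slots), open at the top, floor at 69 mm, each through the middle of a flat and the flat across from it
- slot_b (a point): The same point on the nut, x along the second channel (60 degrees from the first)
- slot_c (a point): The same point on the nut, x along the third channel (120 degrees from the first)
- hole (a point): Centre of the cross hole in the fixed steel spindle (26 mm across) that comes up through the nut; on the wheel's axis, 74.5 mm above the bench; x along the hole, z up. The hole is 12 mm wide and 11 mm high (69 to 80 mm above the bench), right through, open at both ends. Its direction varies; exactly one nut angle with the white mark in the green arc lines a channel up with it
- red_line (a point): Top of the spindle, on the axis, 92 mm above the bench; a red line 5.5 mm wide across the top runs along x, the direction of the hole
- pin: Lock pin, about 140 g, standing loose on its orange head, a block 24 mm (x) by 18 mm (y) by 36 mm tall. Origin: centre of the head's underside; z up; +x along the steel shank, which sticks out level from the head 20 mm above the origin: collar 18 mm across from x = 12 to 20 mm, shank 8 mm across to x = 72 mm, nose 5.4 mm across to x = 78 mm
- collar (a point): Centre of the collar's face, 20 mm along +x and 20 mm up from the pin's origin; when the pin is home it lies against a flat of the nut, 25 mm from the axis
- pin_mid (a point): Point of the shank that is on the spindle's axis when the pin is home: 45 mm along +x and 20 mm up from the pin's origin; axes as pin. Let go there, the pin sags by about 0.1 rad and stays
- pin_tip (a point): End of the pin's nose, 78 mm along +x and 20 mm up from the pin's origin; it sticks out beyond the nut when the pin is home
- spare_nut: steel slotted nut, same shape as the brass one, lying loose (bystander)
- amber_bottle: amber glass bottle, 60 mm across, 130 mm tall (bystander)
- powder_jar: white jar with a blue cap, 56 mm across, 70 mm tall (bystander)
- dish: shallow glass dish, 90 mm across, 14 mm tall (bystander)
- die: round stepped steel press die, 48 mm across, 55 mm tall (bystander)
- driver: screwdriver lying on the bench (bystander)
- mouse: black round cordless mouse, 60 mm across, 33 mm tall (bystander)
Mind the look-alikes: they are no part of the job. Several things have the shape of the pin; the one meant has the colours described above. There is more than one size of the wheel; the one meant has the size given above.

How it is judged:
On the way, in this order (a step that is already met when the one before it is completed fails the run):
1. the nut is turned clockwise until its white mark is in the green arc (value of joint nut above 2 rad).
2. with the mark in the arc, a pair of slots lines up with the cross hole (within 0.13 rad) (value of joint nut above 2 rad and angle between the x axis of any of slot_a, slot_b, slot_c and the x axis of hole, either way round below 0.13 rad), for 0.2 s.
At the end, for the whole second after the job is handed in: The nut's white mark is in the green arc (joint 2.0 to 3.15), a slot channel is within 0.18 rad of the hole's direction, and the pin lies at rest through slots and hole: its home point within 6 mm of the spindle's axis and 5 mm of the hole's height, its shank within 0.3 rad of the hole's direction (value of joint nut between 2 and 3.15 rad and angle between the x axis of any of slot_a, slot_b, slot_c and the x axis of hole, either way round below 0.18 rad and horizontal distance between pin_mid and hole below 0.006 m and z of pin_mid in the frame of hole between -0.005 and 0.005 m and angle between the x axis of pin and the x axis of hole, either way round below 0.3 rad and linear speed of pin below 0.02 m/s); the robot touches nothing.
It fails at once if the nut is overtightened: its white mark is turned past the end of the green arc (joint above 3.15) (value of joint nut above 3.15 rad).
It fails at once if another thing on the bench is moved by more than 30 mm (distance of any of spare_nut, amber_bottle, powder_jar, dish, die, driver, mouse from where it was at the start of the episode above 0.03 m).
It also fails if it takes over 61 s, if anything falls off the work surface, if the arm or the gripper's body presses on something with over 40 N, if the wrist force passes 120 N, or if a joint passes its speed limit or range.

ROBOT

A 6-joint arm with a two-finger parallel gripper is mounted at the origin on the work surface. World frame = base frame: x ahead of the robot, y to its left, z up, the work surface at z = 0. Lengths are in m, angles in rad, forces in N, time in s.
With the tool pointing down it reaches from about 0.325 to 0.9 m from the base axis. Payload 6.1 kg.
Tool frame: the origin (TCP) lies between the finger pads; the fingertips stand 22 mm ahead of it and the grasp point (between the pads) lies 3 mm ahead of it; z points along the fingers, y is the line along which they close (so a half turn about z gives the same grasp; the last joint's range is limited). The gripper opens to 87 mm and grips with 3 to 60 N. Pads are 19 mm wide; open, the fingers measure 117 mm over their backs; the gripper's body (75 mm by 190 mm) begins 51 mm behind the grasp point.
Start: joints at [-1.258, 0.22, 1.526, -0, 1.395, -0.126], TCP at [0.266, -0.566, 0.245] pointing down, gripper open.
Joint ranges: [-2.98, 2.98], [-0.91, 2.08], [0.09, 2.57], [-1.24, 4.39], [0.2, 2.65], [-2.68, 2.68]. Speed limits (rad/s): [2.57, 2.57, 3.01, 3.14, 3.14, 3.14].

INTERFACE

Orientations are given as a rotation vector (axis times angle).
In Python, from bench import env gives the robot as it stands. The module is installed in compiled form; this text tells all that it offers.
- The arm moves only by the tool jog_arm, never from a script. Its argument "series" is a list of rows, each a list of 7 numbers: the opening, from 0 (shut) to 1 (fully open), then the shift along the tool's x, y, z in units of 20 cm (1.0 is 20 cm), then the turn, a rotation vector about the tool's x, y, z in units of 45 degrees (1.0 is 45 degrees). In form: [[gripper, tx, ty, tz, wx, wy, wz], ...]. A call has exactly 10 rows; each row is the pose to reach, as a shift and turn from the pose commanded when the call began, along the tool's axes at that moment; what a row does not reach only later rows make up. A row lasts 1/12 s, in which the tool goes at most 41.7 mm and 7.16 degrees, less where a joint would pass 70% of its speed; a pose out of reach is approached as far as the arm can. A call with a number of a shift or a turn outside -1 to 1 is refused whole. A call with a gripper value outside its range is refused whole. The fingers move at their own pace and stop on an object; "force" is the grip in N (left out, the last holds). Time passes only in rows, so rows that repeat a pose let the fingers close, or fill a call up. It gives the time, the measured TCP pose, the force, the opening and the grip force at its end, in the units of the state.
- env.observe(): the state, without advancing time (a new reading comes with each control period).
- env.get_image(name): name is "scene" or "top" or "wrist"; returns a dict with "image" (400x640x3 uint8, red, green, blue), "intrinsics" (3x3 intrinsics, pixels), "distortion" ([k1, k2, p1, p2, k3] as OpenCV has them; the pictures are not rectified), "pose" (4x4, takes a point from camera to world coordinates); the wrist camera has in their place "tool_from_camera" (4x4, takes a point from camera to tool coordinates, whose origin is the TCP and whose axes are the flange's). Camera axes: x right, y down, z forward; pixel columns grow to the right and rows downward; lengths in m; the calibration is good to about 2 mm. A picture is of the moment at which its call begins: read the wrist's pose just before it. There is no depth.
- env.finish_job(): hands the job in; it is judged then, once.
Trained networks look in the newest picture that a camera, given by its name, has taken for a name from the list of things; names that differ only in an ending like _2 or _b are one class to them, and where a whole thing is asked for, a point or a joint stands for the part that bears it (a point fixed in the world has none). Each returns a list of dicts, best first, with "conf" (0 to 1); they miss things now and then, are a little off and sometimes report something else, mostly with a low value. They report only what shows in the picture. A call takes as long as a camera call. They do not tell look-alikes from the thing itself.
- env.search_frame(camera, query): "bbox" ([left, top, right, bottom] in pixels, round what is visible of it).
- env.masks_of(camera, query): "pixels" (400x640 bool, what is visible of it) and "bbox" ([left, top, right, bottom] in pixels, round what is visible of it).
- env.tip_of(camera, query): "position" ([column, row] in pixels: a listed point, or the origin of a listed thing).
The state is a dict: "time_s": time; "q": joint angles; "joint_vel": joint speeds; "joint_torque": joint torques, N m; "ee_pos": TCP position; "ee_rot": TCP orientation; "contact_force": force on the tool from outside, world axes, zero at the start; "moment": the same for the moment, N m; "width": opening from 0.0 (shut) to 1.0 (fully open); "gripper_force": force on a finger pad.
Only numpy, scipy, OpenCV 4.12 (cv2) and the standard library are available. Lean on these libraries where they do the work, as an engineer would, in place of code of your own. Each camera call takes 0.05 s, during which the arm holds its last target. There are 200 camera calls.

## Working session

There is one attempt and no reset: what is moved stays moved. The work goes in short steps, Python scripts to look and compute and a tool call to move; the robot and the scene stay as the last step left them, time stands still between calls to the robot, and variables do not carry over. Pictures are saved under pics/ and viewed, at most 10 in all, crops included, and the job is handed in when it is done.

Besides the shell and the picture viewer there is one more tool, called after "Call:" by a JSON object that holds its "method" and its "body". jog_arm: Moves the arm, as the interface text tells. Shifts and turns lie within -1 to 1; 1 stands for 20 cm of shift or 45 degrees of turn. Its arguments: {"type":"object","properties":{"series":{"type":"array"},"force":{"type":"number"}},"required":["series"]}

```bash
mkdir -p pics; cat > h.py <<'E'
import numpy as np, cv2
from scipy.spatial.transform import Rotation as R
from bench import env
def cam(name):
    s=env.observe(); d=env.get_image(name)
    if 'pose' in d: T=np.array(d['pose'])
    else:
        W=np.eye(4); W[:3,:3]=R.from_rotvec(s['ee_rot']).as_matrix(); W[:3,3]=s['ee_pos']
        T=W@np.array(d['tool_from_camera'])
    return d,T
def ray(d,T,px,z):
    p=cv2.undistortPoints(np.array(px,float).reshape(-1,1,2),np.array(d['intrinsics']),np.array(d['distortion'])).reshape(-1,2)
    r=np.c_[p,np.ones(len(p))]@T[:3,:3].T; o=T[:3,3]
    return o+r*((z-o[2])/r[:,2])[:,None]
def proj(d,T,P):
    Q=(np.atleast_2d(P)-T[:3,3])@T[:3,:3]
    return cv2.projectPoints(Q,np.zeros(3),np.zeros(3),np.array(d['intrinsics']),np.array(d['distortion']))[0].reshape(-1,2)
def save(n,im): cv2.imwrite('pics/'+n,cv2.cvtColor(im,cv2.COLOR_RGB2BGR))
E
python3 - <<'E'
from h import *
np.set_printoptions(precision=4,suppress=True)
d,T=cam('top'); save('top0.png',d['image']); print(T)
Z=dict(wheel=0,arc=.045,nut_mark=.083,hole=.0745,red_line=.092,pin=0,collar=.02,pin_tip=.02,spare_nut=0,amber_bottle=0,powder_jar=0,dish=0,die=0,driver=0,mouse=0)
for k,z in Z.items():
    for r in env.tip_of('top',k)[:4]:
        print(k,round(r['conf'],2),np.round(r['position'],1),ray(d,T,r['position'],z)[0])
d,T=cam('scene'); save('scene0.png',d['image'])
print(env.observe()['time_s'],R.from_rotvec(env.observe()['ee_rot']).as_matrix())
E
```

```text
[[ 0.0004 -0.9892  0.1464  0.416 ]
 [-1.      0.0011  0.0097 -0.0278]
 [-0.0097 -0.1464 -0.9892  1.165 ]
 [ 0.      0.      0.      1.    ]]
wheel 0.86 [316.4 198.8] [ 0.5996 -0.0096  0.    ]
wheel 0.59 [290.1 277.2] [0.368  0.0668 0.    ]
arc 0.83 [309.7 187.8] [0.6248 0.0091 0.045 ]
arc 0.57 [291.3 267.9] [0.3956 0.0601 0.045 ]
nut_mark 0.55 [290.  282.2] [0.3582 0.0602 0.083 ]
nut_mark 0.49 [304.6 194.8] [0.5979 0.0221 0.083 ]
hole 0.61 [309.1 185.9] [0.6248 0.0099 0.0745]
hole 0.52 [320.  196.6] [ 0.5941 -0.0209  0.0745]
red_line 0.42 [316.2 193.7] [ 0.5994 -0.0105  0.092 ]
pin 0.75 [316.8 198.7] [ 0.5999 -0.0108  0.    ]
pin 0.66 [388.3 193.1] [ 0.6167 -0.2257  0.    ]
pin 0.55 [406.1 222.4] [ 0.5283 -0.2761  0.    ]
pin 0.41 [405.6 268.3] [ 0.394  -0.2701  0.    ]
collar 0.67 [399.8 190.9] [ 0.6198 -0.2563  0.02  ]
collar 0.63 [401.  226.1] [ 0.5156 -0.2567  0.02  ]
collar 0.57 [415.6 261.6] [ 0.4134 -0.2952  0.02  ]
collar 0.42 [404.9 223.6] [ 0.5229 -0.2682  0.02  ]
pin_tip 0.68 [425.3 256. ] [ 0.4294 -0.3236  0.02  ]
pin_tip 0.64 [404.5 171.5] [ 0.6783 -0.272   0.02  ]
pin_tip 0.59 [378.6 226. ] [ 0.5159 -0.1916  0.02  ]
spare_nut 0.62 [223.8 241.8] [0.471  0.2643 0.    ]
amber_bottle 0.68 [176.  231.4] [0.5021 0.4071 0.    ]
amber_bottle 0.46 [401.5 229.8] [ 0.5063 -0.2618  0.    ]
powder_jar 0.86 [202.4 177.9] [0.6641 0.336  0.    ]
dish 0.92 [338.8 142.5] [ 0.7744 -0.0782  0.    ]
die 0.69 [304.6 191.2] [0.6228 0.026  0.    ]
die 0.47 [254.2 138.8] [0.7867 0.182  0.    ]
driver 0.54 [429.6 159.8] [ 0.719  -0.3531  0.    ]
mouse 0.57 [456.5 241.8] [ 0.4712 -0.4214  0.    ]
0.85 [[ 0.9053  0.4248  0.    ]
 [ 0.4248 -0.9053 -0.0001]
 [-0.      0.0001 -1.    ]]
```

View pics/top0.png

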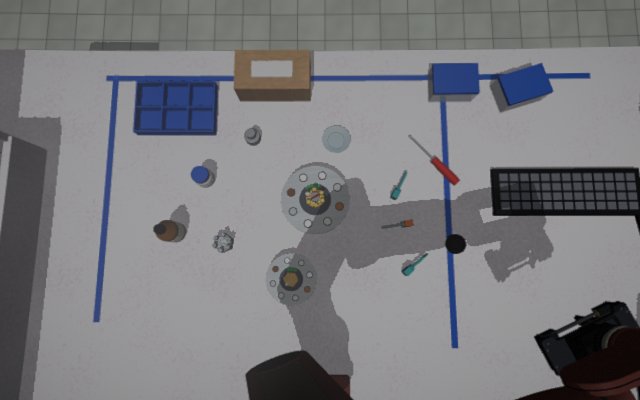

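View pics/scene0.png

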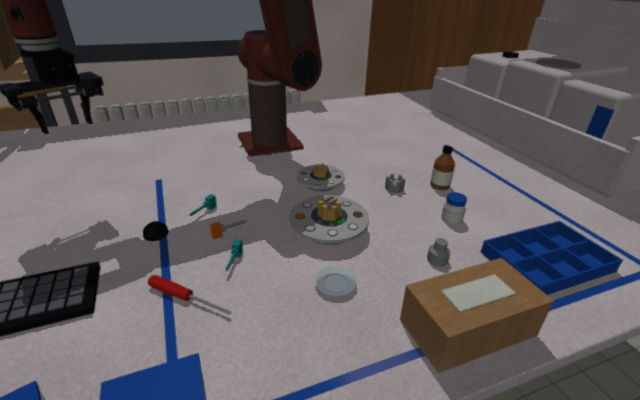

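The big wheel is at px (316,198), and the orange pin at (406,223) has its shank pointing left to (383,226). The nearer, smaller wheel and the teal pins are look-alikes. I'll move toward the wheel for wrist views.

Call:
{"method": "jog_arm", "body": {"series": [[1, 0.2, -0.13, 0, 0, 0, 0], [1, 0.4, -0.27, 0, 0, 0, 0], [1, 0.6, -0.4, 0, 0, 0, 0], [1, 0.8, -0.53, 0, 0, 0, 0], [1, 0.9, -0.6, 0, 0, 0, 0], [1, 0.9, -0.6, 0, 0, 0, 0], [1, 0.9, -0.6, 0, 0, 0, 0], [1, 0.9, -0.6, 0, 0, 0, 0], [1, 0.9, -0.6, 0, 0, 0, 0], [1, 0.9, -0.6, 0, 0, 0, 0]]}}

```text
time_s: 1.68
ee_pos: [0.3767, -0.382, 0.2445]
ee_rot: [3.067, 0.681, -0.0]
contact_force: [-0.2, 0.1, 0.7]
width: 0.998
gripper_force: 0.0
```

Call:
{"method": "jog_arm", "body": {"series": [[1, 0.2, -0.13, 0, 0, 0, 0], [1, 0.4, -0.27, 0, 0, 0, 0], [1, 0.6, -0.4, 0, 0, 0, 0], [1, 0.8, -0.53, 0, 0, 0, 0], [1, 0.9, -0.6, 0, 0, 0, 0], [1, 0.9, -0.6, 0, 0, 0, 0], [1, 0.9, -0.6, 0, 0, 0, 0], [1, 0.9, -0.6, 0, 0, 0, 0], [1, 0.9, -0.6, 0, 0, 0, 0], [1, 0.9, -0.6, 0, 0, 0, 0]]}}

```text
time_s: 2.52
ee_pos: [0.4887, -0.1975, 0.2444]
ee_rot: [3.067, 0.679, -0.001]
contact_force: [-0.1, -0.5, 0.8]
width: 1.0
gripper_force: 0.0
```

```bash
cat > look.py <<'E'
from h import *
import sys
np.set_printoptions(precision=4,suppress=True)
s=env.observe(); print(s['time_s'],s['ee_pos'],s['q'],s['contact_force'],s['width'])
Rm=R.from_rotvec(s['ee_rot']).as_matrix(); print(Rm)
d,T=cam('wrist'); save(sys.argv[1],d['image'])
print(np.array(d['tool_from_camera']))
Z=dict(wheel=0,arc=.045,nut_mark=.083,hole=.0745,red_line=.092,pin=0,collar=.02,pin_mid=.02,pin_tip=.02)
for k in sys.argv[2:]:
    for r in env.tip_of('wrist',k)[:4]:
        print(k,round(r['conf'],2),np.round(r['position'],1),ray(d,T,r['position'],Z[k])[0])
E
python3 look.py w1.png wheel arc nut_mark red_line pin collar pin_tip
```

```text
2.5167 [ 0.4887 -0.1975  0.2444] [-0.5334 -0.0143  1.7802 -0.0005  1.3759  0.6014] [-0.1137 -0.4991  0.8259] 0.9995323677271835
[[ 0.9064  0.4224 -0.0004]
 [ 0.4224 -0.9064 -0.0003]
 [-0.0005  0.0001 -1.    ]]
[[-0.0003 -0.9545 -0.2981  0.0821]
 [ 1.     -0.0002 -0.0004 -0.0011]
 [ 0.0003 -0.2981  0.9545 -0.1404]
 [ 0.      0.      0.      1.    ]]
wheel 0.95 [205.4  25.1] [ 0.5901 -0.0072  0.    ]
wheel 0.65 [ 99.4 176. ] [0.3599 0.0641 0.    ]
arc 0.83 [ 87.6 161.4] [0.3952 0.0539 0.045 ]
arc 0.2 [383.5 172.1] [ 0.5296 -0.2645  0.045 ]
nut_mark 0.82 [ 52.4 188.9] [0.3687 0.057  0.083 ]
pin 0.75 [390.   99.4] [ 0.6094 -0.2408  0.    ]
pin 0.63 [333.3 255.3] [ 0.3852 -0.2715  0.    ]
collar 0.94 [369.8 169.5] [ 0.5228 -0.2547  0.02  ]
collar 0.81 [350.8 257.9] [ 0.4011 -0.2897  0.02  ]
collar 0.57 [407.7  89.5] [ 0.6252 -0.25    0.02  ]
pin_tip 0.94 [389.4 244. ] [ 0.4425 -0.3279  0.02  ]
pin_tip 0.81 [451.3  54.5] [ 0.6777 -0.2757  0.02  ]
pin_tip 0.74 [331.  158.9] [ 0.5143 -0.2043  0.02  ]
```

View pics/w1.png

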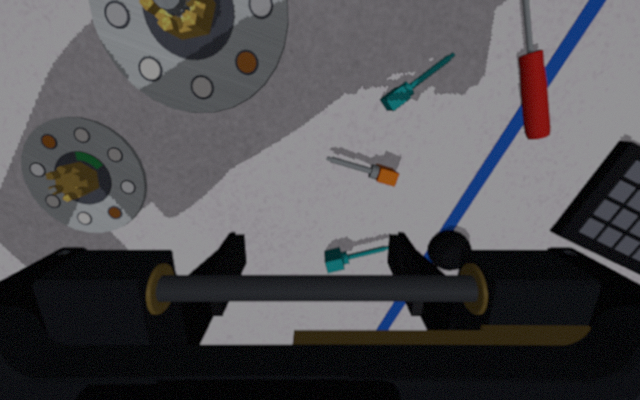

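The orange pin sits at px (385,175) in this view, with its shank tip at (331,158). The wheel is only partly visible at the top, near (190,10). Moving over the wheel.

Call:
{"method": "jog_arm", "body": {"series": [[1, 0.15, -0.15, 0, 0, 0, 0], [1, 0.3, -0.31, 0, 0, 0, 0], [1, 0.45, -0.47, 0, 0, 0, 0], [1, 0.59, -0.62, 0, 0, 0, 0], [1, 0.59, -0.62, 0, 0, 0, 0], [1, 0.59, -0.62, 0, 0, 0, 0], [1, 0.59, -0.62, 0, 0, 0, 0], [1, 0.59, -0.62, 0, 0, 0, 0], [1, 0.59, -0.62, 0, 0, 0, 0], [1, 0.59, -0.62, 0, 0, 0, 0]]}}

```text
time_s: 3.75
ee_pos: [0.5434, -0.0346, 0.2445]
ee_rot: [3.067, 0.68, -0.0]
contact_force: [1.1, -0.7, -0.6]
width: 1.002
gripper_force: 0.0
```

```bash
python3 look.py w2.png wheel arc nut_mark red_line hole; python3 - <<'E'
import cv2
im=cv2.imread('pics/w2.png'); c=im[20:240,200:440]
c=cv2.convertScaleAbs(c,alpha=1.5)
cv2.imwrite('pics/w2c.png',cv2.resize(c,None,fx=2.7,fy=2.7,interpolation=cv2.INTER_CUBIC))
E
```

```text
3.75 [ 0.5434 -0.0346  0.2445] [-0.2083  0.0281  1.7374 -0.0002  1.3762  0.9258] [ 1.1088 -0.7239 -0.5917] 1.002444694360281
[[ 0.9062  0.4229 -0.0001]
 [ 0.4229 -0.9062 -0.0002]
 [-0.0002  0.0001 -1.    ]]
[[-0.0003 -0.9545 -0.2981  0.0821]
 [ 1.     -0.0002 -0.0004 -0.0011]
 [ 0.0003 -0.2981  0.9545 -0.1404]
 [ 0.      0.      0.      1.    ]]
wheel 0.88 [203.3 251.7] [0.3653 0.0656 0.    ]
wheel 0.87 [311.2 130.4] [ 0.5887 -0.0047  0.    ]
arc 0.64 [202.6 247.1] [0.4006 0.061  0.045 ]
arc 0.58 [318.5  98.6] [0.6263 0.0029 0.045 ]
arc 0.58 [312.7 135.5] [ 0.5876 -0.0079  0.045 ]
nut_mark 0.69 [298.3 117.1] [0.6011 0.0136 0.083 ]
nut_mark 0.65 [178.2 277.1] [0.3756 0.0678 0.083 ]
red_line 0.56 [314.4 133.9] [ 0.5938 -0.0075  0.092 ]
hole 0.79 [315.7 133.4] [ 0.5934 -0.0091  0.0745]
```

View pics/w2c.png

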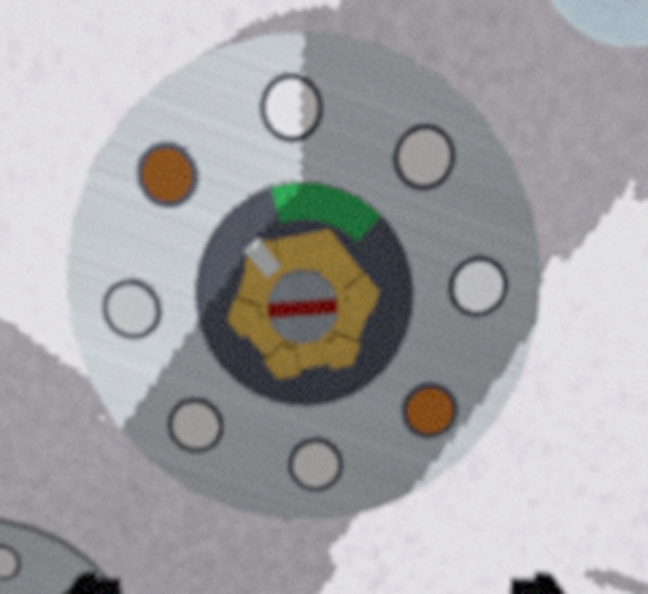

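The view shows the white mark at crop px (262,258), anticlockwise of the green arc, which runs from (279,203) to (367,226). The red line runs from (270,311) to (336,306). Now the angles.

```bash
python3 - <<'E'
from h import *
np.set_printoptions(precision=4,suppress=True)
d,T=cam('wrist')
f=lambda L,z: ray(d,T,np.array(L)/2.7+[200,20],z)[:,:2]
W=f([(290,107),(316,465),(168,175),(430,410),(132,309),(478,285),(424,156),(195,425)],.043)
print('windows',W, 'c',W.mean(0))
c=cv2.minEnclosingCircle(f([(197,293),(412,293),(305,183),(305,403),(228,216),(381,370)],.045).astype(np.float32)); print('washer',c)
H=f([(380,292),(228,322),(281,379),(354,368),(329,229)],.083);print('corners',H)
r=f([(270,311),(336,306)],.092); print('red',r,r.mean(0))
c=W.mean(0)
ang=lambda p: np.arctan2(*(p-c).T[::-1])
m=f([(258,250),(262,258)],.083); print('mark',m,np.linalg.norm(m-c,axis=1),ang(m))
a=f([(273,185),(285,220),(378,212),(357,240)],.045); print('arc',np.linalg.norm(a-c,axis=1),ang(a))
print('redang',np.arctan2(*(r[1]-r[0])[::-1]), 'corner ang',ang(H),np.linalg.norm(H-c,axis=1))
E
```

```text
windows [[ 0.657   0.0315]
 [ 0.5285 -0.04  ]
 [ 0.6134  0.0657]
 [ 0.5726 -0.0748]
 [ 0.5577  0.0598]
 [ 0.6286 -0.0683]
 [ 0.6635 -0.0245]
 [ 0.5225  0.0163]] c [ 0.593  -0.0043]
washer ((0.5933048725128174, -0.004334408324211836), 0.04516372084617615)
corners [[ 0.6096 -0.0282]
 [ 0.5755  0.0186]
 [ 0.5643 -0.0083]
 [ 0.5801 -0.0319]
 [ 0.6217 -0.0015]]
red [[ 0.5869  0.0059]
 [ 0.5987 -0.0151]] [ 0.5928 -0.0046]
mark [[0.6041 0.0189]
 [0.6021 0.0165]] [0.0257 0.0227] [1.125  1.1557]
arc [0.046  0.0319 0.0455 0.0319] [ 0.7095  0.6804 -0.2874 -0.3171]
redang -1.058845783371945 corner ang [-0.9632  2.2207 -3.0024 -2.009   0.0974] [0.0292 0.0288 0.0289 0.0304 0.0289]
```

Call:
{"method": "jog_arm", "body": {"force": 45, "series": [[1, 0.05, -0.005, 0.1, 0, 0, -0.15], [1, 0.1, -0.01, 0.2, 0, 0, -0.3], [1, 0.15, -0.015, 0.3, 0, 0, -0.45], [1, 0.2, -0.02, 0.4, 0, 0, -0.6], [1, 0.25, -0.03, 0.45, 0, 0, -0.76], [1, 0.289, -0.032, 0.45, 0, 0, -0.913], [1, 0.289, -0.032, 0.45, 0, 0, -0.913], [1, 0.289, -0.032, 0.45, 0, 0, -0.913], [1, 0.289, -0.032, 0.45, 0, 0, -0.913], [1, 0.289, -0.032, 0.45, 0, 0, -0.913]]}}

```text
time_s: 4.93
ee_pos: [0.5933, -0.0031, 0.1552]
ee_rot: [2.633, 1.712, 0.001]
contact_force: [0.2, -0.3, -0.7]
width: 0.997
gripper_force: 0.0
```

Call:
{"method": "jog_arm", "body": {"series": [[1, 0, 0, 0.12, 0, 0, 0], [1, 0, 0, 0.24, 0, 0, 0], [1, 0, 0, 0.34, 0, 0, 0], [1, 0, 0, 0.4, 0, 0, 0], [1, 0, 0, 0.4, 0, 0, 0], [1, 0, 0, 0.4, 0, 0, 0], [0.55, 0, 0, 0.4, 0, 0, 0], [0.55, 0, 0, 0.4, 0, 0, 0], [0.55, 0, 0, 0.4, 0, 0, 0], [0.55, 0, 0, 0.4, 0, 0, 0]]}}

```text
time_s: 5.77
ee_pos: [0.594, -0.0029, 0.0757]
ee_rot: [2.63, 1.715, 0.002]
contact_force: [-0.2, -0.7, -0.3]
width: 0.779
gripper_force: 0.0
```

Call:
{"method": "jog_arm", "body": {"series": [[0.4, 0, 0, 0, 0, 0, 0], [0.4, 0, 0, 0, 0, 0, 0], [0.4, 0, 0, 0, 0, 0, 0], [0.4, 0, 0, 0, 0, 0, 0], [0.4, 0, 0, 0, 0, 0, 0], [0.4, 0, 0, 0, 0, 0, 0], [0.4, 0, 0, 0, 0, 0, 0], [0.4, 0, 0, 0, 0, 0, 0], [0.4, 0, 0, 0, 0, 0, 0], [0.4, 0, 0, 0, 0, 0, 0]]}}

```text
time_s: 6.6
ee_pos: [0.5946, -0.0034, 0.075]
ee_rot: [2.63, 1.714, 0.004]
contact_force: [5.1, -2.3, -2.2]
width: 0.572
gripper_force: 45.0
```

```bash
python3 look.py w3.png; python3 - <<'E'
import cv2
im=cv2.imread('pics/w3.png')
c=cv2.convertScaleAbs(im[100:360,160:480],alpha=1.6)
cv2.imwrite('pics/w3c.png',cv2.resize(c,None,fx=2.2,fy=2.2,interpolation=cv2.INTER_CUBIC))
E
```

```text
6.6 [ 0.5946 -0.0034  0.075 ] [-0.1381  0.3237  1.7408 -0.0004  1.0738  0.2774] [ 5.1469 -2.3037 -2.1651] 0.5724646470634386
[[ 0.4035  0.915   0.0033]
 [ 0.915  -0.4035 -0.0008]
 [ 0.0006  0.0033 -1.    ]]
[[-0.0003 -0.9546 -0.298   0.0829]
 [ 1.     -0.0003 -0.0001 -0.0011]
 [-0.     -0.298   0.9546 -0.1404]
 [ 0.      0.      0.      1.    ]]
```

View pics/w3c.png

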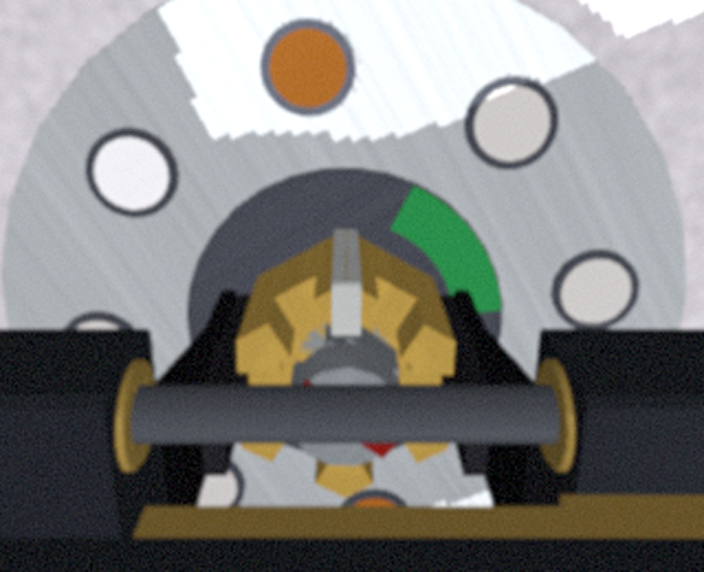

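The gripper holds the flats: width 49.8 mm, with the mark at (345,280) pointing forward and the fingers square on. The nut now turns 0.644 rad (0.82 units) clockwise.

Call:
{"method": "jog_arm", "body": {"series": [[0.4, 0, 0, 0, 0, 0, 0.12], [0.4, 0, 0, 0, 0, 0, 0.24], [0.4, 0, 0, 0, 0, 0, 0.36], [0.4, 0, 0, 0, 0, 0, 0.48], [0.4, 0, 0, 0, 0, 0, 0.6], [0.4, 0, 0, 0, 0, 0, 0.72], [0.4, 0, 0, 0, 0, 0, 0.82], [0.4, 0, 0, 0, 0, 0, 0.82], [0.4, 0, 0, 0, 0, 0, 0.82], [0.4, 0, 0, 0, 0, 0, 0.82]]}}

```text
time_s: 7.48
ee_pos: [0.5959, -0.0045, 0.075]
ee_rot: [3.036, 0.793, 0.008]
contact_force: [9.8, -6.0, -6.3]
width: 0.573
gripper_force: 45.0
```

```bash
python3 look.py w4.png
```

```text
7.4833 [ 0.5959 -0.0045  0.075 ] [-0.1392  0.3243  1.74   -0.0015  1.071   0.9217] [ 9.8218 -6.0338 -6.3294] 0.5727220248730989
[[ 0.8724  0.4887  0.0061]
 [ 0.4888 -0.8724 -0.0022]
 [ 0.0042  0.0049 -1.    ]]
[[-0.0003 -0.9545 -0.2981  0.0822]
 [ 1.     -0.0002 -0.0004 -0.0012]
 [ 0.0003 -0.2981  0.9545 -0.1404]
 [ 0.      0.      0.      1.    ]]
```

Call:
{"method": "jog_arm", "body": {"series": [[0.8, 0, 0, 0, 0, 0, 0], [1, 0, 0, 0, 0, 0, 0], [1, 0, 0, 0, 0, 0, 0], [1, 0, 0, -0.1, 0, 0, 0], [1, 0, 0, -0.25, 0, 0, 0], [1, -0.1, 0, -0.4, 0, 0, 0], [1, -0.2, 0, -0.55, 0, 0, 0], [1, -0.35, 0, -0.65, 0, 0, 0], [1, -0.35, 0, -0.65, 0, 0, 0], [1, -0.35, 0, -0.65, 0, 0, 0]]}}

```text
time_s: 8.37
ee_pos: [0.5323, -0.0375, 0.2063]
ee_rot: [3.038, 0.793, 0.005]
contact_force: [1.6, 0.5, -2.1]
width: 0.995
gripper_force: 0.0
```

```bash
python3 look.py w5.png red_line nut_mark pin collar pin_tip; python3 - <<'E'
import cv2
im=cv2.imread('pics/w5.png'); c=im[20:240,200:440]
c=cv2.convertScaleAbs(c,alpha=1.5)
cv2.imwrite('pics/w5c.png',cv2.resize(c,None,fx=2.7,fy=2.7,interpolation=cv2.INTER_CUBIC))
E
```

```text
8.3667 [ 0.5323 -0.0375  0.2063] [-0.2183  0.0302  1.8085  0.0002  1.2995  0.8417] [ 1.584   0.4625 -2.0505] 0.9952288370333631
[[ 0.8724  0.4888  0.0034]
 [ 0.4888 -0.8724 -0.0005]
 [ 0.0027  0.0021 -1.    ]]
[[-0.0003 -0.9545 -0.2981  0.0822]
 [ 1.     -0.0002 -0.0004 -0.0012]
 [ 0.0003 -0.2981  0.9545 -0.1404]
 [ 0.      0.      0.      1.    ]]
red_line 0.74 [320.3 120.7] [ 0.596  -0.0044  0.092 ]
nut_mark 0.73 [316.5  99.8] [0.6091 0.0066 0.083 ]
pin 0.9 [492.1 202.6] [ 0.6118 -0.2422  0.    ]
pin 0.21 [321.1 123.2] [ 0.5915 -0.0096  0.    ]
collar 0.77 [467.4 270.7] [ 0.5251 -0.259   0.02  ]
collar 0.68 [516.6 202.4] [ 0.6254 -0.2528  0.02  ]
pin_tip 0.85 [562.3 171.7] [ 0.6787 -0.2732  0.02  ]
pin_tip 0.47 [424. 258.] [ 0.513  -0.2009  0.02  ]
pin_tip 0.37 [318.9 124. ] [ 0.5903 -0.0071  0.02  ]
```

View pics/w5c.png

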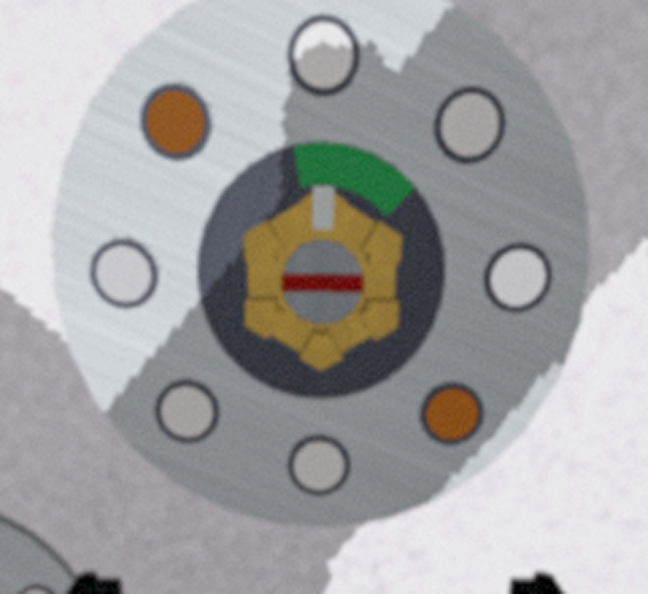

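The slots line up with the red line at (322,283), and the mark at (322,207) is inside the arc. On to the pin.

Call:
{"method": "jog_arm", "body": {"series": [[1, -0.05, 0.1, 0, 0, 0, -0.14], [1, -0.1, 0.2, 0, 0, 0, -0.28], [1, -0.16, 0.3, 0, 0, 0, -0.42], [1, -0.22, 0.41, 0, 0, 0, -0.56], [1, -0.28, 0.52, 0, 0, 0, -0.7], [1, -0.34, 0.63, 0, 0, 0, -0.84], [1, -0.4, 0.74, 0, 0, 0, -0.98], [1, -0.46, 0.85, 0, 0, 0, -1], [1, -0.55, 1, 0, 0, 0, -1], [1, -0.55, 1, 0, 0, 0, -1]]}}

```text
time_s: 9.5
ee_pos: [0.5338, -0.2703, 0.2034]
ee_rot: [2.506, 1.893, -0.003]
contact_force: [-0.6, 0.9, 1.5]
width: 1.002
gripper_force: 0.0
```

```bash
cat > go.py <<'E'
from h import *
import sys
a=[float(v) for v in sys.argv[1:]]  # x y z psi
s=env.observe(); M=R.from_rotvec(s['ee_rot']).as_matrix(); psi=np.arctan2(M[1,1],M[0,1])
print(s['time_s'],s['ee_pos'],s['contact_force'],'psi',psi)
Y=np.array([np.cos(a[3]),np.sin(a[3]),0]);Z=np.array([0,0,-1.]);N=np.c_[np.cross(Y,Z),Y,Z]
print('units',np.round(M.T@(np.array(a[:3])-s['ee_pos'])/.2,3),np.round(R.from_matrix(M.T@N).as_rotvec()/(np.pi/4),3))
E
python3 go.py 0.535 -0.316 0.16 0.18
```

```text
9.5 [ 0.53382341 -0.270323    0.20343909] [-0.55691925  0.87532709  1.47786973] psi -0.27655692768497364
units [-0.218  0.068  0.218] [-0.001  0.003 -0.581]
```

Call:
{"method": "jog_arm", "body": {"series": [[1, -0.05, 0.02, 0.05, 0, 0, -0.14], [1, -0.1, 0.03, 0.1, 0, 0, -0.28], [1, -0.15, 0.05, 0.15, 0, 0, -0.42], [1, -0.22, 0.07, 0.22, 0, 0, -0.56], [1, -0.22, 0.07, 0.22, 0, 0, -0.58], [1, -0.22, 0.07, 0.22, 0, 0, -0.58], [1, -0.22, 0.07, 0.22, 0, 0, -0.58], [1, -0.22, 0.07, 0.22, 0, 0, -0.58], [1, -0.22, 0.07, 0.22, 0, 0, -0.58], [1, -0.22, 0.07, 0.22, 0, 0, -0.58]]}}

```text
time_s: 10.33
ee_pos: [0.5363, -0.3111, 0.1614]
ee_rot: [2.01, 2.413, 0.0]
contact_force: [0.1, 0.3, 0.5]
width: 0.995
gripper_force: 0.0
```

```bash
python3 look.py w6.png pin collar pin_tip
```

```text
10.3333 [ 0.5363 -0.3111  0.1614] [-0.6529  0.2769  1.6197  0.0001  1.2437 -0.8348] [0.0636 0.2676 0.5473] 0.9954985874346478
[[-0.1809  0.9835  0.001 ]
 [ 0.9835  0.1809 -0.0006]
 [-0.0008  0.0009 -1.    ]]
[[-0.0003 -0.9545 -0.2981  0.0834]
 [ 1.     -0.0004  0.0001 -0.0006]
 [-0.0003 -0.2981  0.9545 -0.1404]
 [ 0.      0.      0.      1.    ]]
pin 0.76 [402.4 136.6] [ 0.6116 -0.2415  0.    ]
pin 0.67 [177.9 126.1] [ 0.3881 -0.2721  0.    ]
collar 0.8 [184.7 144.9] [ 0.4039 -0.2856  0.02  ]
collar 0.79 [313.9 137. ] [ 0.5234 -0.2561  0.02  ]
collar 0.72 [422.  149.7] [ 0.6273 -0.2492  0.02  ]
pin_tip 0.7 [217.7 192.3] [ 0.4384 -0.327   0.02  ]
pin_tip 0.64 [314.4  67.7] [ 0.5131 -0.1969  0.02  ]
pin_tip 0.63 [460.2 185.8] [ 0.6747 -0.2769  0.02  ]
pin_tip 0.31 [314.2 106.9] [ 0.5188 -0.2294  0.02  ]
```

View pics/w6.png

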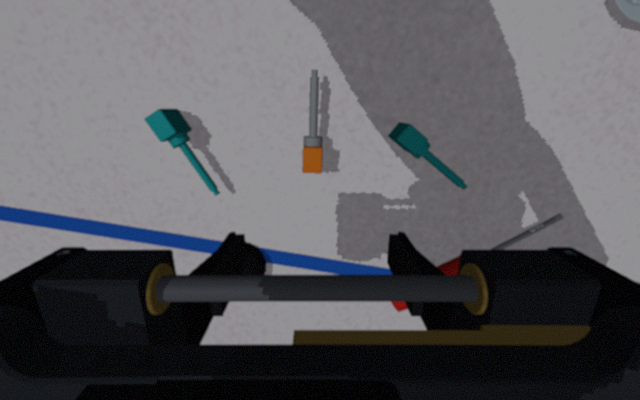

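The pin's head is at px (312,160) and its shank points straight ahead to (314,70), already along tool x. The numbers agree with the earlier view.

```bash
python3 go.py 0.5268 -0.2758 0.028 0.172
```

```text
10.5333 [ 0.53594829 -0.31139082  0.16090213] [-0.16479443 -0.25440847  0.24262006] psi 0.18192811200677794
units [ 0.184 -0.013  0.664] [0.    0.    0.013]
```

Call:
{"method": "jog_arm", "body": {"force": 30, "series": [[0.5, 0.1, -0.013, 0, 0, 0, 0.013], [0.5, 0.18, -0.013, 0.05, 0, 0, 0.013], [0.5, 0.184, -0.013, 0.2, 0, 0, 0.013], [0.5, 0.184, -0.013, 0.35, 0, 0, 0.013], [0.5, 0.184, -0.013, 0.48, 0, 0, 0.013], [0.5, 0.184, -0.013, 0.58, 0, 0, 0.013], [0.5, 0.184, -0.013, 0.64, 0, 0, 0.013], [0.5, 0.184, -0.013, 0.664, 0, 0, 0.013], [0.5, 0.184, -0.013, 0.664, 0, 0, 0.013], [0.5, 0.184, -0.013, 0.664, 0, 0, 0.013]]}}

```text
time_s: 11.37
ee_pos: [0.5273, -0.2763, 0.0288]
ee_rot: [2.022, 2.403, 0.0]
contact_force: [-0.5, -0.4, 0.5]
width: 0.505
gripper_force: 0.0
```

Call:
{"method": "jog_arm", "body": {"series": [[0.1, 0, 0, 0, 0, 0, 0], [0.1, 0, 0, 0, 0, 0, 0], [0.1, 0, 0, 0, 0, 0, 0], [0.1, 0, 0, 0, 0, 0, 0], [0.1, 0, 0, 0, 0, 0, 0], [0.1, 0, 0, 0, 0, 0, 0], [0.1, 0, 0, 0, 0, 0, 0], [0.1, 0, 0, 0, 0, 0, 0], [0.1, 0, 0, 0, 0, 0, 0], [0.1, 0, 0, 0, 0, 0, 0]]}}

```text
time_s: 12.2
ee_pos: [0.5268, -0.276, 0.0282]
ee_rot: [2.022, 2.403, -0.0]
contact_force: [-1.0, 0.5, 5.1]
width: 0.202
gripper_force: 30.0
```

```bash
python3 look.py w7.png collar pin_tip
```

```text
12.2 [ 0.5268 -0.276   0.0282] [-0.6151  0.3951  1.7513 -0.0001  0.9947 -0.7868] [-0.9536  0.4819  5.069 ] 0.20239242308549746
[[-0.1709  0.9853  0.0004]
 [ 0.9853  0.1709 -0.0003]
 [-0.0004  0.0003 -1.    ]]
[[-0.0003 -0.9545 -0.2981  0.0834]
 [ 1.     -0.0004  0.0001 -0.0006]
 [-0.0003 -0.2981  0.9545 -0.1404]
 [ 0.      0.      0.      1.    ]]
collar 0.89 [504.1 249.5] [ 0.6286 -0.2511  0.02  ]
collar 0.8 [ 92.6 241.7] [ 0.402  -0.2853  0.02  ]
collar 0.58 [315.3 226.7] [ 0.5221 -0.2556  0.02  ]
pin_tip 0.85 [156.9 313.8] [ 0.4375 -0.3277  0.02  ]
pin_tip 0.77 [319.2 116.3] [ 0.5141 -0.1978  0.02  ]
```

View pics/w7.png

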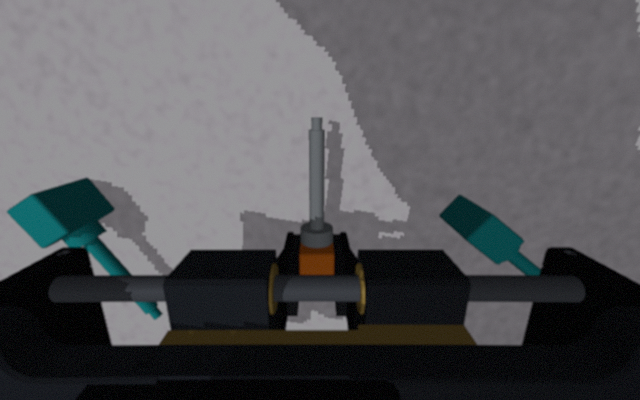

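Gripped: width 17.6 mm, and the shank at px (317,120–225) runs along tool x. Lifting and moving to the pre-insert pose.

```bash
python3 go.py 0.6547 -0.1117 0.12 0.511
```

```text
12.35 [ 0.52680074 -0.27600174  0.02824915] [-2.84302459  0.93172583  5.2400638 ] psi 0.17176528912862027
units [ 0.7    0.771 -0.459] [ 0.     0.001 -0.432]
```

Call:
{"method": "jog_arm", "body": {"series": [[0.1, 0, 0, -0.15, 0, 0, 0], [0.1, 0, 0, -0.3, 0, 0, 0], [0.1, 0.05, 0.05, -0.42, 0, 0, -0.05], [0.1, 0.15, 0.17, -0.46, 0, 0, -0.12], [0.1, 0.27, 0.3, -0.46, 0, 0, -0.2], [0.1, 0.4, 0.44, -0.46, 0, 0, -0.3], [0.1, 0.53, 0.58, -0.46, 0, 0, -0.38], [0.1, 0.64, 0.7, -0.46, 0, 0, -0.432], [0.1, 0.7, 0.771, -0.46, 0, 0, -0.432], [0.1, 0.7, 0.771, -0.46, 0, 0, -0.432]]}}

```text
time_s: 13.18
ee_pos: [0.6562, -0.1074, 0.1188]
ee_rot: [-1.582, -2.714, -0.002]
contact_force: [-0.8, 0.5, -1.7]
width: 0.203
gripper_force: 30.0
```

```bash
python3 go.py 0.6547 -0.1117 0.0827 0.511;python3 look.py w8.png red_line pin_tip wheel
```

```text
13.1833 [ 0.65622731 -0.10740271  0.11881795] [-0.84706536  0.48520434 -1.6839038 ] psi 0.5151545977707157
units [-0.015 -0.017  0.181] [ 0.001 -0.002  0.005]
13.1833 [ 0.6562 -0.1074  0.1188] [-0.2815  0.4223  1.5188  0.0017  1.2007 -0.7972] [-0.8471  0.4852 -1.6839] 0.20305413772065165
[[-0.4927  0.8702  0.0002]
 [ 0.8702  0.4927  0.0015]
 [ 0.0012  0.001  -1.    ]]
[[-0.0003 -0.9545 -0.2982  0.0835]
 [ 1.     -0.0004  0.0003 -0.0002]
 [-0.0004 -0.2982  0.9545 -0.1404]
 [ 0.      0.      0.      1.    ]]
red_line 0.81 [307.   33.6] [ 0.5932 -0.0061  0.092 ]
pin_tip 0.55 [320.4 116.3] [ 0.6211 -0.039   0.02  ]
wheel 0.78 [311.8  59.6] [ 0.5937 -0.0046  0.    ]
```

View pics/w8.png

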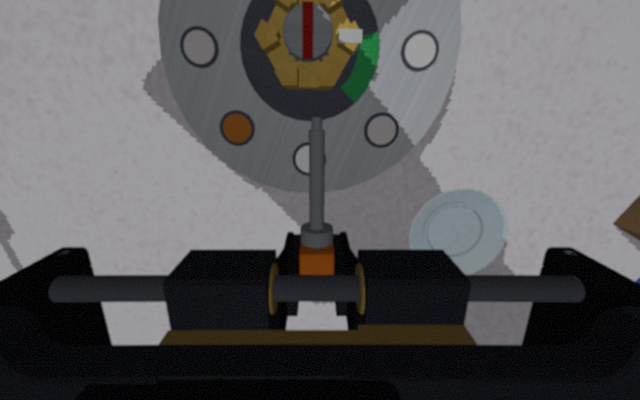

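The red line at px (307,3–58) runs along the image vertical, parallel to the shank at (317,118–225). I'll measure the lateral offset in the tool frame.

```bash
python3 - <<'E'
from h import *
np.set_printoptions(precision=4,suppress=True)
s=env.observe(); d,T=cam('wrist'); im=d['image'].astype(int)
M=R.from_rotvec(s['ee_rot']).as_matrix(); p=np.array(s['ee_pos']); print(p)
tool=lambda px,z:(ray(d,T,px,z)-p)@M
m=(im[...,0]>90)&(im[...,1]<50)&(im[...,2]<50); m[120:]=0; m[:,:200]=0; m[:,400:]=0
ys,xs=np.nonzero(m); print('red px',len(xs),xs.min(),xs.max(),ys.min(),ys.max())
L=[[xs[ys==r].mean(),r] for r in np.unique(ys) if (ys==r).sum()>3]
t=tool(L,.092); k=np.polyfit(t[:,0],t[:,1],1); print('red line tool x range',t[:,0].min(),t[:,0].max(),'mean y',t[:,1].mean(),'slope',k[0])
# shank: detect edges per row
for r in (130,150,170,190,205):
    g=cv2.GaussianBlur(im[r].astype(np.float32),(1,1),0).sum(1)[295:340]; print(r,g.astype(int).tolist())
print('tip',tool([[317,118]],p[2]-.0082),'collar',tool([[316,232]],p[2]-.0082))
E
```

```text
[ 0.6536 -0.1122  0.1189]Traceback (most recent call last):
  File "<stdin>", line 7, in <module>
    return umr_minimum(a, axis, None, out, keepdims, initial, where)
ValueError: zero-size array to reduction operation minimum which has no identity
```

```bash
python3 - <<'E'
from h import *
np.set_printoptions(precision=4,suppress=True)
s=env.observe(); d,T=cam('wrist'); im=d['image'].astype(int); save('w9.png',d['image'])
M=R.from_rotvec(s['ee_rot']).as_matrix(); p=np.array(s['ee_pos']); print(p)
tool=lambda px,z:(ray(d,T,px,z)-p)@M
m=(im[...,0]>2*im[...,1]+15)&(im[...,0]>2*im[...,2]+15); m[100:]=0; m[:,270:350]&=True; m[:,:270]=0; m[:,350:]=0
ys,xs=np.nonzero(m); print('red px',len(xs),xs.min(),xs.max(),ys.min(),ys.max())
L=[[xs[ys==r].mean(),r] for r in np.unique(ys) if (ys==r).sum()>3]
t=tool(L,.092); k=np.polyfit(t[:,0],t[:,1],1); print('red tool x',t[:,0].min(),t[:,0].max(),'mean y',t[:,1].mean(),'slope',k[0])
for r in (130,150,170,190,205):
    print(r,im[r,300:336].sum(1).tolist())
print('tip',tool([[317,118]],p[2]-.0082),'collar',tool([[316,232]],p[2]-.0082))
E
```

```text
[ 0.6537 -0.1125  0.1191]
red px 494 311 320 0 51
red tool x 0.11121383672357217 0.13385026367122924 mean y -0.0006863937051574161 slope 0.006061138396339555
130 [280, 275, 277, 281, 273, 285, 279, 276, 245, 202, 179, 182, 182, 187, 197, 201, 199, 203, 192, 198, 177, 175, 180, 183, 210, 271, 286, 285, 278, 280, 278, 274, 281, 286, 282, 288]
150 [121, 167, 287, 365, 390, 390, 390, 393, 351, 250, 168, 183, 200, 204, 213, 213, 212, 212, 207, 206, 195, 181, 172, 189, 276, 366, 394, 362, 276, 160, 135, 185, 262, 276, 279, 277]
170 [268, 272, 271, 279, 279, 280, 274, 257, 224, 184, 171, 187, 199, 199, 212, 204, 209, 214, 217, 205, 199, 182, 175, 170, 203, 262, 272, 271, 274, 276, 272, 283, 283, 281, 288, 274]
190 [331, 325, 320, 325, 328, 326, 329, 333, 315, 238, 184, 193, 183, 203, 195, 211, 211, 211, 207, 208, 201, 187, 175, 186, 256, 320, 334, 334, 336, 335, 340, 334, 336, 335, 333, 337]
205 [311, 319, 328, 330, 330, 330, 332, 331, 318, 250, 194, 179, 193, 214, 210, 215, 208, 213, 209, 206, 193, 187, 166, 191, 255, 327, 350, 349, 347, 347, 347, 346, 348, 343, 340, 328]
tip [[0.0785 0.0001 0.0082]] collar [[ 0.0179 -0.0004  0.0082]]
```

Call:
{"method": "jog_arm", "body": {"series": [[0.1, 0, -0.002, 0.05, 0, 0, 0], [0.1, 0, -0.002, 0.1, 0, 0, 0], [0.1, 0, -0.002, 0.15, 0, 0, 0], [0.1, 0, -0.002, 0.182, 0, 0, 0], [0.1, 0, -0.002, 0.182, 0, 0, 0], [0.1, 0, -0.002, 0.182, 0, 0, 0], [0.1, 0, -0.002, 0.182, 0, 0, 0], [0.1, 0, -0.002, 0.182, 0, 0, 0], [0.1, 0, -0.002, 0.182, 0, 0, 0], [0.1, 0, -0.002, 0.182, 0, 0, 0]]}}

```text
time_s: 14.32
ee_pos: [0.6547, -0.1117, 0.084]
ee_rot: [1.587, 2.71, 0.0]
contact_force: [0.1, -0.0, -0.2]
width: 0.206
gripper_force: 30.0
```

```bash
python3 go.py 0.6165 -0.0436 0.0827 0.511; python3 - <<'E'
from h import *
np.set_printoptions(precision=4,suppress=True)
s=env.observe(); d,T=cam('wrist'); save('w10.png',d['image'])
d,T=cam('scene'); 
M=R.from_rotvec(s['ee_rot']).as_matrix(); p=np.array(s['ee_pos'])
c=proj(d,T,[.5945,-.0044,.0745])[0].astype(int); print(c)
im=d['image'][c[1]-45:c[1]+45,c[0]-60:c[0]+60]; save('s1.png',cv2.resize(cv2.convertScaleAbs(im,alpha=1.5),None,fx=6,fy=6,interpolation=cv2.INTER_CUBIC))
print('expected tip', (proj(d,T,p+M@[.078,0,.0082])[0]-c+[60,45])*6)
E
```

```text
14.3167 [ 0.65465912 -0.11174297  0.08399075] [ 0.05229784 -0.00285871 -0.15060258] psi 0.5111794988920177
units [0.391 0.    0.006] [0.001 0.001 0.   ]
[329 204]
expected tip [295.1474 317.5599]
```

View pics/s1.png

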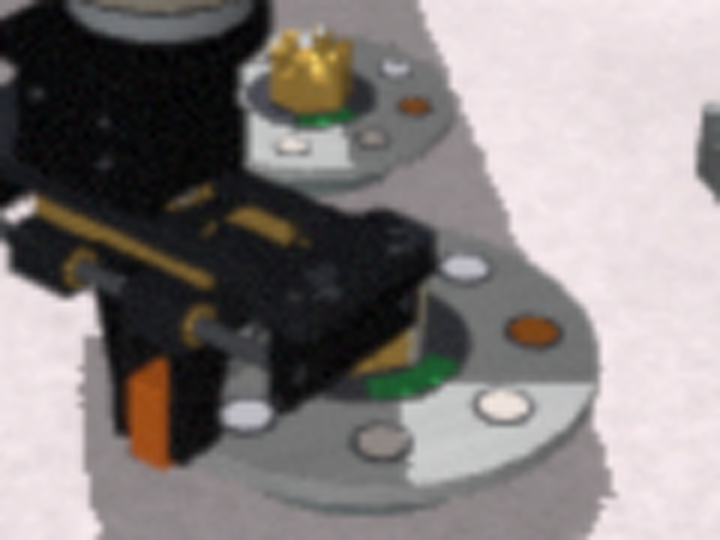

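Call:
{"method": "jog_arm", "body": {"series": [[0.1, 0, 0, 0.006, 0, 0, 0], [0.1, 0, 0, 0.006, 0, 0, 0], [0.1, 0.03, 0, 0.006, 0, 0, 0], [0.1, 0.06, 0, 0.006, 0, 0, 0], [0.1, 0.09, 0, 0.006, 0, 0, 0], [0.1, 0.12, 0, 0.006, 0, 0, 0], [0.1, 0.15, 0, 0.006, 0, 0, 0], [0.1, 0.18, 0, 0.006, 0, 0, 0], [0.1, 0.2, 0, 0.006, 0, 0, 0], [0.1, 0.2, 0, 0.006, 0, 0, 0]]}}

```text
time_s: 15.25
ee_pos: [0.6342, -0.0758, 0.0821]
ee_rot: [-1.586, -2.711, -0.0]
contact_force: [0.3, 0.2, -1.5]
width: 0.205
gripper_force: 30.0
```

```bash
python3 go.py 0.6165 -0.0436 0.0827 0.511
```

```text
15.25 [ 0.63420014 -0.07575231  0.08212116] [ 0.28813747  0.16290916 -1.52804717] psi 0.511892167783767
units [ 0.184  0.002 -0.003] [-0.    -0.001  0.001]
```

No contact force, so it is entering cleanly. On to the collar stop.

Call:
{"method": "jog_arm", "body": {"series": [[0.1, 0.03, 0, -0.002, 0, 0, 0], [0.1, 0.06, 0, -0.002, 0, 0, 0], [0.1, 0.09, 0, -0.002, 0, 0, 0], [0.1, 0.12, 0, -0.002, 0, 0, 0], [0.1, 0.145, 0, -0.002, 0, 0, 0], [0.1, 0.165, 0, -0.002, 0, 0, 0], [0.1, 0.175, 0, -0.002, 0, 0, 0], [0.1, 0.185, 0, -0.002, 0, 0, 0], [0.1, 0.19, 0, -0.002, 0, 0, 0], [0.1, 0.19, 0, -0.002, 0, 0, 0]]}}

```text
time_s: 16.08
ee_pos: [0.6166, -0.0445, 0.0827]
ee_rot: [1.587, 2.709, -0.001]
contact_force: [2.3, -3.6, -3.0]
width: 0.207
gripper_force: 30.0
```

```bash
python3 go.py 0.6165 -0.0436 0.0827 0.511
```

```text
16.0833 [ 0.61660402 -0.04447508  0.08269748] [ 2.33637311 -3.58296756 -3.01017404] psi 0.5108873579024767
units [ 0.004  0.002 -0.   ] [ 0.001  0.002 -0.   ]
```

Call:
{"method": "jog_arm", "body": {"series": [[0.1, 0.005, 0, 0, 0, 0, 0], [0.1, 0.01, 0, 0, 0, 0, 0], [0.1, 0.015, 0, 0, 0, 0, 0], [0.1, 0.015, 0, 0, 0, 0, 0], [0.1, 0.015, 0, 0, 0, 0, 0], [0.1, 0.015, 0, 0, 0, 0, 0], [0.1, 0.015, 0, 0, 0, 0, 0], [0.1, 0.015, 0, 0, 0, 0, 0], [0.1, 0.015, 0, 0, 0, 0, 0], [0.1, 0.015, 0, 0, 0, 0, 0]]}}

```text
time_s: 16.92
ee_pos: [0.6164, -0.0443, 0.0829]
ee_rot: [1.586, 2.705, -0.003]
contact_force: [5.9, -11.7, -6.8]
width: 0.206
gripper_force: 30.0
```

```bash
python3 go.py 0.6165 -0.0436 0.0827 0.511
```

```text
16.9167 [ 0.6164379  -0.04425879  0.08291535] [  5.87181419 -11.68314181  -6.79432735] psi 0.5100495053204063
units [0.003 0.002 0.001] [ 0.002  0.008 -0.001]
```

Call:
{"method": "jog_arm", "body": {"series": [[0.3, 0, 0, 0, 0, 0, 0], [0.45, 0, 0, 0, 0, 0, 0], [0.5, 0, 0, 0, 0, 0, 0], [0.5, 0, 0, 0, 0, 0, 0], [0.5, 0, 0, 0, 0, 0, 0], [0.5, -0.02, 0, -0.1, 0, 0, 0], [0.5, -0.04, 0, -0.25, 0, 0, 0], [0.5, -0.1, 0, -0.4, 0, 0, 0], [0.5, -0.25, 0, -0.5, 0, 0, 0], [0.5, -0.35, 0, -0.55, 0, 0, 0]]}}

```text
time_s: 17.75
ee_pos: [0.6513, -0.1032, 0.1973]
ee_rot: [1.583, 2.706, 0.002]
contact_force: [-0.0, -0.1, 0.2]
width: 0.498
gripper_force: 0.0
```

```bash
python3 - <<'E'
from h import *
np.set_printoptions(precision=4,suppress=True)
for _ in range(3): env.get_image('wrist')
s=env.observe(); d,T=cam('wrist'); save('w11.png',d['image']); print(s['time_s'],s['ee_pos'],s['contact_force'])
print('home prediction: mid',proj(d,T,[.5945,-.0044,.0745]),'collar',proj(d,T,[.6067,-.0262,.0745]),'tip',proj(d,T,[.5783,.0244,.0745]))
for k in ('collar','pin_mid','pin_tip','hole','pin'):
    for r in env.tip_of('wrist',k)[:2]: print(k,round(r['conf'],2),np.round(r['position'],1),ray(d,T,r['position'],.0745)[0])
im=d['image'].astype(int); m=((im[...,0]>100)&(im[...,0]>1.6*im[...,1])&(im[...,1]>2*im[...,2])).astype(np.uint8)
n,l,st,c=cv2.connectedComponentsWithStats(m)
for i in range(1,n):
    if st[i,4]>60: print('orange',st[i],ray(d,T,c[i],.09)[0])
print('pred head top',proj(d,T,[[.6165,-.0436,.0905]]))
E
```

```text
17.9 [ 0.6499 -0.1031  0.1939] [-0.834   0.8687 -1.4068]
home prediction: mid [[316.0697  68.7215]] collar [[316.1106 101.1238]] tip [[315.9187  22.4428]]
collar 0.95 [316.8 105.9] [ 0.6091 -0.0293  0.0745]
collar 0.56 [ 50.1 219.6] [ 0.4399 -0.2412  0.0745]
pin_mid 0.86 [ 53.5 239.7] [ 0.448  -0.2605  0.0745]
pin_tip 0.83 [314.8  22.6] [0.5776 0.0239 0.0745]
hole 0.72 [315.3  69.4] [ 0.5942 -0.0051  0.0745]
pin 0.77 [317.5 125.2] [ 0.6173 -0.0428  0.0745]
pin 0.62 [ 52.9 198.1] [ 0.4368 -0.2187  0.0745]
orange [306 116  20  27 508] [ 0.6165 -0.0455  0.09  ]
pred head top [[316.2365 126.8123]]
```

```bash
python3 -c "
from bench import env
print(env.finish_job())"
```

```text
the job is handed in; nothing more can be done
None
```

I handed the job in at about 18 s of robot time. The nut is turned so its mark is in the green arc and its slots line up with the cross hole. The pin is in with its collar against the nut, and the gripper is clear. The hand-in gave no verdict; my last wrist-camera measurements put the pin within about 3 mm of home.

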